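# Mount the faceplate on the turning spindle

## Robot

A 6-joint arm with a two-finger parallel gripper is mounted at the origin on the work surface. World frame = base frame: x ahead of the robot, y to its left, z up, the work surface at z = 0. Lengths are in mm, angles in rad, forces in N, time in s.
With the tool pointing down it reaches from about 300 to 875 mm from the base axis. Payload 6.4 kg.
Tool frame: the origin (TCP) lies at the very end of the fingers, on their centre line; the grasp point (between the pads) lies 19 mm behind it (robot.grip_depth is the distance from the TCP to the grasp point, in mm); z points along the fingers, y is the direction in which the jaws open and shut (so a half turn about z gives the same grasp; the last joint's range is limited). The gripper opens to 85 mm and grips with 20 to 120 N. Pads are 22 mm wide; open, the fingers measure 114 mm over their backs; the gripper's body (76 mm by 85 mm) begins 54 mm behind the grasp point. The pads swing forward as they close: fully open they stand 13 mm farther back than shut.
Start: joints at [1.09, 0.181, 1.607, -0, 1.354, -0.206], TCP at [156.017, 553.444, 231.288] pointing down, gripper open.
Joint ranges: [-2.99, 2.99], [-0.89, 2.07], [0.3, 2.58], [-1.14, 4.28], [0, 2.63], [-3.12, 3.12]. Speed limits (rad/s): [2.57, 2.57, 3.01, 3.14, 3.14, 3.14].

## Interface

Orientations are given as a 3x3 rotation matrix whose columns are the frame's x, y, z axes.
In Python, from cell import robot gives the robot as it stands.
- The arm moves only by the tool drive_tool, never from a script. Its argument "rows" is a list that holds one entry, the list of rows, each a list of 7 numbers: the shift along the tool's x, y, z in m, then the turn, a rotation vector about the tool's x, y, z in degrees, then the opening, from -1 (shut) to 1 (fully open), so that 0 is half open. In form: [[[x, y, z, ax, ay, az, gripper], ...]]. A call has 1 to 8 rows; each row shifts and turns the commanded pose from where the row before left it, along the tool's axes as they then stand; what a row does not reach is not made up. A row lasts 1/10 s, in which the tool goes at most 50 mm and 8.59 degrees, less where a joint would pass 70% of its speed; a pose out of reach is approached as far as the arm can. A call with a gripper value outside its range is refused whole. The fingers move at their own pace and stop on an object; "newtons" is the grip in N (left out, the last holds). Time passes only in rows, so rows that do not move let the fingers close. It gives the time, the measured TCP pose, the force and the opening at its end, in the units of the state.
- robot.state(): the state, without advancing time (a new reading comes with each control period).
- robot.grab_frame(name): name is "scene" or "top"; returns the picture (420x560x3 uint8, blue, green, red); there is no depth.
- robot.get_calibration(name): a dict with "mtx" (3x3 intrinsics, pixels), "k1" (the pictures are not rectified: a ray, as slopes to the right and down, at radius r is drawn at 1 + k1 r^2 times it, then the intrinsics apply), "R" (3x3) and "t" (3): a world point X has camera coordinates R X + t. Camera axes: x right, y down, z forward; pixel columns grow to the right and rows downward; lengths in mm; the calibration is good to about 2 mm. A picture is of the moment at which its call begins. get_calibration takes no time and is no camera call.
- robot.close_job(): hands the job in, once; it reports no verdict.
Trained networks look in the newest picture that a camera, given by its name, has taken for a name from the list of things; names that differ only in an ending like _2 or _b are one class to them, and where a whole thing is asked for, a point or a joint stands for the part that bears it (a point fixed in the world has none). Each returns a list of dicts, best first, with "score" (0 to 1); they miss things now and then, are a little off and sometimes report something else, mostly with a low value. They report only what shows in the picture. A call takes as long as a camera call.
- robot.spot_in(camera, thing): "centre" ([x, y, z] in mm, in world coordinates, good to about 4 mm: the middle of the surface that is visible of it).
The state is a dict: "t": time; "joint_positions": joint angles; "qd": joint speeds; "tau": joint torques, N m; "tool_pos": TCP position; "orientation": TCP orientation; "wrist_force": force on the tool from outside, world axes, zero at the start; "moment": the same for the moment, N m; "grip_width": finger opening in mm.
Only numpy, scipy, OpenCV 4.12 (cv2) and the standard library are available. Lean on these libraries where they do the work, as an engineer would, in place of code of your own. Each camera call takes 0.05 s, during which the arm holds its last target. There are 200 camera calls.

## Task

Fit the aluminium faceplate, hub up, onto the upright spindle stand: over the centre nose, with a stud through each of its three holes, fully home and flush on the flange, and let go of it. The spindle is clamped at whatever angle it happens to stand, so turn the plate until the studs find the holes. Leave the other things on the bench where they are.

Things in the scene. Friction and masses are not known exactly. Their poses are not given: they have to be found in the camera images.
- faceplate: Aluminium disc 130 mm across, 16 mm thick, with a round blue hub on top; lies flat, hub up, on a board, at any yaw. 27 mm bore right through disc and hub. Three 14 mm through holes 120 degrees apart, 45 mm from the axis: the first in this frame's +x direction, the others at +120 and -120 degrees. Origin: centre of the disc's underside, z up along the hub. 0.45 to 0.8 kg.
- hub (a point): On the faceplate's axis, 49 mm above the disc's underside: height to pinch the hub, from above, across its diameter. The hub is 44 mm in diameter and stands 50 mm above the disc's top. When the plate is home the studs stand 8 mm above the disc's top, close outside the fingers: keep fingertips 10 mm or more above the disc.
- stand: Fixed spindle stand: grey-green casting, foot 200 x 180 mm, small black handwheel on its +x side (reaches 125 mm from the axis, 80 mm high). On top a dark steel flange, 120 mm across, with a centre nose and three brass studs pointing up. The spindle is clamped at any angle in this frame; NO pose reports it: see or feel it. It holds against 4 N m. Origin: bench level, under the spindle axis.
- seat (a point): Centre of the flange's upper face, 85 mm above the bench; the faceplate's origin comes here when home. Axes as the stand's, not the studs'. Three round-tipped studs, 10 mm diameter, 24 mm high above this face, 120 degrees apart, 45 mm from the axis. Off the holes, the disc rests on their tips 24 mm too high. Play in the holes: 2 mm all round, about 2.5 degrees either way.
- nose (a point): Tip of the steel centre nose on the spindle axis, 48 mm above the flange face. 24 mm diameter, its last 8 mm tapered to 13 mm. It enters the bore (1.5 mm play all round) well before the disc meets the studs, and ends inside the hub when the plate is home.
- board: Fixed wooden board 180 x 180 x 22 mm under the faceplate at the start, centres within about 15 mm. Origin: centre of its underside.
- gouge: Bystander, to be left alone: wood-turning gouge, 260 mm long, dark wooden handle, thin steel blade, lying down. Origin: centre of its underside.
- bowl: Bystander, to be left alone: small turned wooden bowl, 110 mm across, 50 mm high. Origin: centre of its underside.
- roll: Bystander, to be left alone: rust-red ring of abrasive, 96 mm across, 40 mm high, lying flat. Origin: centre of its underside.
- backer: Bystander, to be left alone: plain plywood disc without holes, 120 mm across, 18 mm thick. Origin: centre of its underside.
- wax: Bystander, to be left alone: amber jar of wax, 72 mm across, 75 mm high. Origin: centre of its underside.
- blank: Bystander, to be left alone: pale wooden block 120 x 60 x 60 mm. Origin: centre of its underside.
- mallet: Bystander, to be left alone: wooden mallet, 240 mm long, lying down. Origin: centre of its underside.

How it is judged:
By the outcome, as a careful person would: the job done as asked, in the order asked, and still so for the second after the job is handed in, with the robot touching nothing.
It also fails if it takes over 72 s, if anything falls off the work surface, if the arm or the gripper's body presses on something with over 40 N, if the wrist force passes 120 N, or if a joint passes its speed limit or range.

## Working session

There is one attempt and no reset: what is moved stays moved. The work goes in short steps, Python scripts to look and compute and a tool call to move; the robot and the scene stay as the last step left them, time stands still between calls to the robot, and variables do not carry over. Pictures are saved under pics/ and viewed, on a budget of 10 in all, crops included, one or two more only if the job needs it, and the job is handed in when it is done.

Besides the shell and the picture viewer there is one more tool, called in YAML: its name, and indented under it one key for each argument. drive_tool: Moves the arm, as the interface text tells. Its arguments: {"type":"object","properties":{"rows":{"type":"array","items":{"type":"array","items":{"type":"array","items":{"type":"number"}}}},"newtons":{"type":"number"}},"required":["rows"]}

```bash
mkdir -p pics; ls; python3 - <<'E'
from cell import robot
import cv2
for n in("scene","top"):
    cv2.imwrite(f"pics/{n}0.png",robot.grab_frame(n))
    c=robot.get_calibration(n);print(n,c)
    for th in("faceplate","hub","stand","seat","nose"):
        print(th,[( [round(v) for v in d["centre"]],round(d["score"],2)) for d in robot.spot_in(n,th)[:3]])
s=robot.state();print(s)
E
```

```text
pics
scene {'mtx': array([[525.17465207,   0.        , 277.54707952],
       [  0.        , 525.17465207, 212.89332319],
       [  0.        ,   0.        ,   1.        ]]), 'k1': -0.18470337904724485, 'R': array([[ 0.70015346,  0.71394375, -0.00833434],
       [ 0.61803854, -0.61186297, -0.49361125],
       [-0.35751014,  0.34045268, -0.86964273]]), 't': array([-361.87829561, -289.08262759, 1753.38664118])}
faceplate [([499, -204, 36], 0.64)]
hub [([497, -202, 35], 0.75)]
stand [([494, 138, 66], 0.64)]
seat [([495, 139, 60], 0.96)]
nose [([494, 136, 62], 0.73)]
top {'mtx': array([[403.90800272,   0.        , 274.069799  ],
       [  0.        , 403.90800272, 203.99417463],
       [  0.        ,   0.        ,   1.        ]]), 'k1': -0.06509819279549917, 'R': array([[ 1.14693497e-03, -9.99975767e-01, -6.86652264e-03],
       [-9.90538339e-01, -1.93752624e-04, -1.37236150e-01],
       [ 1.37231494e-01,  6.95895487e-03, -9.90514558e-01]]), 't': array([  -7.30519363,  522.03520583, 1015.91263889])}
faceplate [([490, -190, 34], 0.93)]
hub [([488, -190, 38], 0.82)]
stand [([459, 154, 62], 
[... 177 characters left out ...]
   1.35379750e+00, -2.06309941e-01]), 'qd': array([ 1.03994006e-03,  1.41751908e-04,  3.56256243e-04, -1.43661720e-03,
        8.45633934e-05, -1.62833691e-03]), 'tau': array([-9.66081789e-04, -4.44594133e+01, -3.51522732e+01, -3.12143957e-04,
        9.14401735e-04,  1.46719948e-06]), 'tool_pos': array([156.02265493, 553.44596178, 231.30622104]), 'orientation': array([[-9.62478053e-01,  2.71359534e-01, -2.34120744e-07],
       [ 2.71359534e-01,  9.62478053e-01,  3.01034981e-05],
       [ 8.39420731e-06,  2.89104254e-05, -1.00000000e+00]]), 'wrist_force': array([ 0.31679415, -0.19779278,  0.6765709 ]), 'moment': array([-0.00179097,  0.01026847, -0.02702196]), 'grip_width': 85.15062230576608}
```

```bash
python3 -c "
import cv2,numpy as np
a=cv2.imread('pics/scene0.png');b=cv2.imread('pics/top0.png')
cv2.imwrite('pics/both.png',cv2.resize(np.hstack([a,b]),(800,300),interpolation=cv2.INTER_AREA))"
```

```text
(no output)
```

View pics/top0.png

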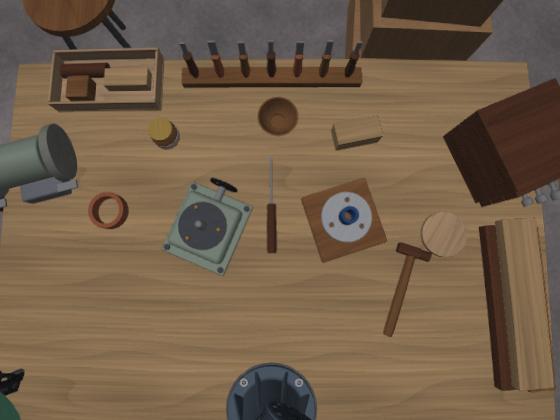

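View pics/scene0.png

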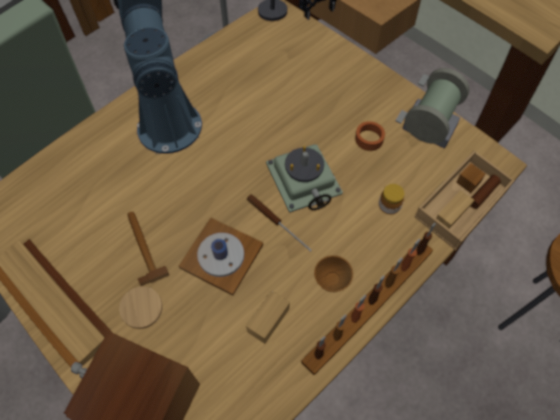

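The top view shows the stand at about (208,228) with its nose at (200,224) and three brass studs. The plate is at (347,216) with three dark holes. The gouge lies between them at (271,205). I'll rectify crops on the known planes to measure centres and angles.

```bash
cat > h.py <<'E'
import numpy as np,cv2
from cell import robot
def proj(n,P):
    c=robot.get_calibration(n);X=np.asarray(P,float)@c["R"].T+c["t"]
    s=X[...,:2]/X[...,2:];s=s*(1+c["k1"]*(s**2).sum(-1,keepdims=True))
    return s*c["mtx"][0,0]+c["mtx"][:2,2]
def ray(n,uv):
    c=robot.get_calibration(n);m=(np.array(uv,float)-c["mtx"][:2,2])/c["mtx"][0,0];s=m.copy()
    for _ in range(20): s=m/(1+c["k1"]*(s**2).sum(-1,keepdims=True))
    d=np.append(s,1)@c["R"];return -c["R"].T@c["t"],d
def onplane(n,uv,z):
    o,d=ray(n,uv);return o+d*(z-o[2])/d[2]
# ortho view: up = +x, left = +y; size px over 2*half mm
def ortho(img,n,cx,cy,z,half=75,size=400):
    a=(np.arange(size)+.5)/size*2*half-half
    Y,X=np.meshgrid(cy-a,cx-a);P=np.stack([X,Y,np.full_like(X,z)],-1)
    uv=proj(n,P).astype(np.float32)
    return cv2.remap(img,uv[...,0],uv[...,1],cv2.INTER_CUBIC)
E
python3 - <<'E'
from h import *
T=cv2.imread('pics/top0.png');S=cv2.imread('pics/scene0.png')
print("nose guess",onplane("top",(200,224),133),onplane("scene",(305,155),133), "plate",onplane("top",(347,216),38),onplane("scene",(220,255),38))
def tile(I,n,cx,cy,z):
    o=ortho(I,n,cx,cy,z,size=300)
    for k in range(0,300,50): o[:4,k]=255;o[k,:4]=255
    return cv2.convertScaleAbs(o,alpha=1.3)
p=onplane("top",(347,216),38);q=onplane("top",(203,226),109)
print(p,q)
m=np.vstack([np.hstack([tile(T,"top",490,-193,38),tile(S,"scene",490,-193,38)]),np.hstack([tile(T,"top",q[0],q[1],109),tile(S,"scene",q[0],q[1],109)])])
cv2.imwrite('pics/m1.png',m)
E
```

```text
nose guess [461.01655694 166.6828617  133.        ] [464.29898871 165.28238158 133.        ] plate [ 490.39185517 -195.96555366   38.        ] [ 490.85665032 -201.42045917   38.        ]
[ 490.39185517 -195.96555366   38.        ] [458.30757385 163.88160102 109.        ]
```

View pics/m1.png

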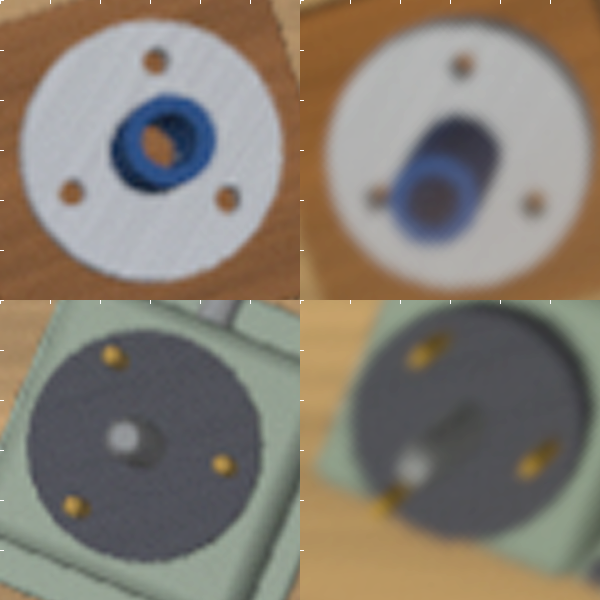

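The tiles use 0.5 mm/px, up is +x and left is +y. Plate holes in the top view are at (155,60), (71,193), (228,199), which gives a plate yaw of about -2.3°. Studs are at (113,355), (74,506), (223,464), which gives about 15.5° at a radius of 45 mm, as it should be. Next I'll reconcile the centres across features and cameras.

```bash
python3 - <<'E'
from h import *
q=np.array([458.30757385,163.88160102])
def re(n,c,zt,px,z):   # tile px -> world at height z
    w=[c[0]+(150-px[1])*.5,c[1]+(150-px[0])*.5,zt]
    o=ray(n,(0,0))[0];w=np.array(w);return (o+(w-o)*(z-o[2])/(w[2]-o[2]))[:2].round(1)
for n in("top","scene"): print(n,"cam",ray(n,(0,0))[0].round())
print("top nose133",re("top",q,109,(123,137),133),"flange85",re("top",q,109,(145,146),85),"studs109",re("top",q,109,(136.7,141.7),109),"studs104",re("top",q,109,(136.7,141.7),104))
print("scene nose133",re("scene",q,109,(113,168),133),"flange85",re("scene",q,109,(471.5-300,121.5),85),"studs109",re("scene",q,109,(147.3,139.3),109),"@102",re("scene",q,109,(147.3,139.3),102))
print("hub top 88: top",re("top",(490,-193),38,(167,138),88),"scene",re("scene",(490,-193),38,(133,200),88))
print("disc38 top",re("top",(490,-193),38,(151.4,150.3),38),"scene",re("scene",(490,-193),38,(157.3,155.5),38))
E
```

```text
top cam [ 378.  -14. 1078.]
scene cam [1059. -515. 1379.]
top nose133 [462.6 172.6] flange85 [462.4 170.9] studs109 [462.5 170.5] studs104 [462.9 171.5]
scene nose133 [460.8 169.2] flange85 [461.5 165.8] studs109 [463.7 165.2] @102 [460.4 169. ]
hub top 88: top [ 490.3 -192.5] scene [ 487.1 -196.8]
disc38 top [ 489.8 -193.7] scene [ 487.2 -196.6]
```

Both cameras agree within about 1 mm on the vector from plate to stand, (-27, 365). They disagree in absolute terms by about 3 mm. The plan is to squeeze the hub in two perpendicular directions, which centres the plate in the tool. I'll then move by the relative vector.

drive_tool:
  rows:
    - [[-0.026,-0.0315,0,0,0,0,1],[-0.026,-0.0315,0,0,0,0,1],[-0.026,-0.0315,0,0,0,0,1],[-0.026,-0.0315,0,0,0,0,1],[-0.026,-0.0315,0,0,0,0,1],[-0.026,-0.0315,0,0,0,0,1],[-0.026,-0.0315,0,0,0,0,1],[-0.026,-0.0315,0,0,0,0,1]]
  newtons: 30

```text
t: 1.4
tool_pos: [288.2, 253.1, 231.6]
orientation: [[-0.963, 0.271, 0.001], [0.271, 0.963, 0.0], [-0.001, 0.001, -1.0]]
wrist_force: [1.5, 0.5, 0.4]
grip_width: 85.7
```

drive_tool:
  rows:
    - [[-0.026,-0.0315,0,0,0,0,1],[-0.026,-0.0315,0,0,0,0,1],[-0.026,-0.0315,0,0,0,0,1],[-0.026,-0.0315,0,0,0,0,1],[-0.026,-0.0315,0.01,0,0,0,1],[-0.026,-0.0315,0.01,0,0,0,1],[-0.026,-0.0315,0.01,0,0,0,1],[-0.026,-0.0315,0.01,0,0,0,1]]

```text
t: 2.2
tool_pos: [420.2, -46.4, 191.3]
orientation: [[-0.962, 0.272, 0.001], [0.272, 0.962, -0.0], [-0.001, -0.0, -1.0]]
wrist_force: [0.0, 1.2, 0.2]
grip_width: 85.1
```

drive_tool:
  rows:
    - [[-0.0265,-0.031,0.015,0,0,0,1],[-0.0265,-0.031,0.015,0,0,0,1],[-0.0265,-0.031,0.015,0,0,0,1],[-0.0265,-0.031,0.015,0,0,0,1],[0,0,0,0,0,0,1],[0,0,0,0,0,0,1]]

```text
t: 2.8
tool_pos: [487.6, -193.1, 130.4]
orientation: [[-0.962, 0.273, -0.002], [0.273, 0.962, 0.001], [0.002, 0.001, -1.0]]
wrist_force: [-0.5, 0.4, -0.3]
grip_width: 85.1
```

drive_tool:
  rows:
    - [[-0.0015,-0.0015,0.02,0,0,0,1],[0,0,0.02,0,0,0,1],[0,0,0.02,0,0,0,1],[0,0,0.018,0,0,0,1],[0,0,0,0,0,0,1],[0,0,0,0,0,0,0.2],[0,0,0,0,0,0,-0.5],[0,0,0,0,0,0,-1]]

```text
t: 3.6
tool_pos: [489.9, -194.9, 54.7]
orientation: [[-0.963, 0.271, 0.002], [0.271, 0.963, -0.002], [-0.002, -0.001, -1.0]]
wrist_force: [-1.7, -5.6, 9.7]
grip_width: 44.0
```

drive_tool:
  rows:
    - [[0,0,0,0,0,0,-1],[0,0,0,0,0,0,-1],[0,0,0,0,0,0,-1],[0,0,0,0,0,0,-1],[0,0,0,0,0,0,-1]]

```text
t: 4.1
tool_pos: [489.9, -195.1, 54.9]
orientation: [[-0.963, 0.271, 0.002], [0.271, 0.963, -0.001], [-0.002, -0.001, -1.0]]
wrist_force: [-1.7, 0.7, 6.6]
grip_width: 43.2
```

drive_tool:
  rows:
    - [[0,0,0,0,0,0,0.9],[0,0,0,0,0,0,0.9],[0,0,0,0,0,0,0.9],[0,0,0,0,0,8.2,0.9],[0,0,0,0,0,8.2,0.9],[0,0,0,0,0,8.2,0.9],[0,0,0,0,0,8.2,0.9],[0,0,0,0,0,8.2,0.9]]

```text
t: 4.9
tool_pos: [489.0, -194.4, 53.2]
orientation: [[-0.543, 0.839, -0.0], [0.839, 0.543, 0.0], [0.0, -0.0, -1.0]]
wrist_force: [0.4, 0.8, 0.7]
grip_width: 80.9
```

drive_tool:
  rows:
    - [[0,0,0,0,0,8.2,0.9],[0,0,0,0,0,8.2,0.9],[0,0,0,0,0,8.2,0.9],[0,0,0,0,0,8.2,0.9],[0,0,0,0,0,8.2,0.9],[0,0,0,0,0,8.2,0.9],[0,0,0,0,0,0,0.9],[0,0,0,0,0,0,0.9]]

```text
t: 5.7
tool_pos: [489.0, -194.4, 53.2]
orientation: [[0.271, 0.963, -0.0], [0.963, -0.271, 0.0], [0.0, -0.0, -1.0]]
wrist_force: [-0.2, -0.1, 0.5]
grip_width: 81.3
```

drive_tool:
  rows:
    - [[0,0,0,0,0,0,0],[0,0,0,0,0,0,-1],[0,0,0,0,0,0,-1],[0,0,0,0,0,0,-1],[0,0,0,0,0,0,-1],[0,0,0,0,0,0,-1]]
  newtons: 60

```text
t: 6.3
tool_pos: [489.7, -194.8, 53.8]
orientation: [[0.274, 0.962, 0.001], [0.962, -0.274, -0.001], [-0.0, 0.001, -1.0]]
wrist_force: [0.6, 0.4, 4.2]
grip_width: 42.8
```

```bash
python3 - <<'E'
from h import *
s=robot.state();print({k:s[k].round(3) for k in("tool_pos","wrist_force","moment","joint_positions")},s["grip_width"])
T=robot.grab_frame("top");S=robot.grab_frame("scene")
t=[ortho(I,n,489,-194.4,38,size=300) for I,n in((T,"top"),(S,"scene"))]
cv2.imwrite("pics/m2.png",np.hstack(t))
E
```

```text
{'tool_pos': array([ 489.659, -194.757,   53.824]), 'wrist_force': array([0.641, 0.409, 4.248]), 'moment': array([ 0.097, -0.31 ,  0.119]), 'joint_positions': array([-0.604,  0.31 ,  1.852,  0.   ,  0.978, -0.326])} 42.80861903228645
```

View pics/m2.png

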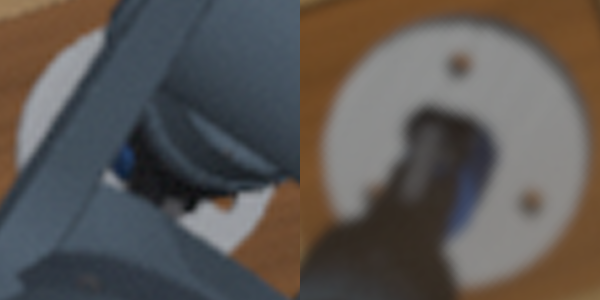

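The plate kept its yaw and is centred in the jaws at (489.7,-194.8), so the spindle axis should be near (462.9,170.1). Next is the lift and carry.

drive_tool:
  rows:
    - [[0,0,-0.01,0,0,0,-1],[0,0,-0.02,0,0,0,-1],[0,0,-0.025,0,0,0,-1],[0,0,-0.025,0,0,0,-1],[0,0,-0.025,0,0,0,-1],[0,0,-0.02,0,0,0,-1],[0,0,-0.015,0,0,0,-1],[0,0,0,0,0,0,-1]]
  newtons: 80

```text
t: 7.2
tool_pos: [489.1, -194.7, 194.5]
orientation: [[0.275, 0.962, 0.001], [0.962, -0.275, -0.001], [-0.001, 0.001, -1.0]]
wrist_force: [0.5, 0.1, -7.3]
grip_width: 42.2
```

drive_tool:
  rows:
    - [[0.01,-0.004,0,0,0,0,-1],[0.03,-0.011,0,0,0,0,-1],[0.03,-0.011,0,0,0,0,-1],[0.03,-0.011,0,0,0,0,-1],[0.03,-0.011,0,0,0,0,-1],[0.03,-0.011,0,0,0,0,-1],[0.03,-0.011,0,0,0,0,-1],[0.03,-0.011,0,0,0,0,-1]]

```text
t: 8.0
tool_pos: [469.3, 41.4, 191.2]
orientation: [[0.275, 0.962, -0.004], [0.962, -0.275, 0.001], [-0.0, -0.004, -1.0]]
wrist_force: [-0.3, -0.3, -6.7]
grip_width: 42.2
```

drive_tool:
  rows:
    - [[0.03,-0.011,0,0,0,0,-1],[0.03,-0.011,0,0,0,0,-1],[0.025,-0.009,0,0,0,0,-1],[0.02,-0.008,0,0,0,-6,-1],[0.01,-0.004,0,0,0,-6,-1],[0,0,0,0,0,-5.8,-1],[0,0,0,0,0,0,-1],[0,0,0,0,0,0,-1]]

```text
t: 8.8
tool_pos: [459.4, 161.6, 191.9]
orientation: [[-0.03, 1.0, -0.003], [1.0, 0.03, -0.0], [-0.0, -0.003, -1.0]]
wrist_force: [0.5, -0.9, -6.7]
grip_width: 42.0
```

```bash
cat > st.py <<'E'
from h import *
s=robot.state();R=s["orientation"];p=s["tool_pos"]
print(p.round(2),"yaw_y",np.degrees(np.arctan2(R[1,1],R[0,1])).round(2),"z",R[:,2].round(4),"F",s["wrist_force"].round(2),"M",s["moment"].round(2),s["grip_width"],s["t"])
t=np.array([462.9,170.1,p[2]])
print("to axis, tool xyz",(R.T@(t-p)).round(2))
E
python3 - <<'E'
from st import *
T=robot.grab_frame("top");S=robot.grab_frame("scene")
z=p[2]-31.8+16
t=[ortho(S,"scene",462.9,170.1,z,size=400),ortho(S,"scene",462.9,170.1,133,size=400)]
cv2.imwrite("pics/m3.png",np.hstack(t));cv2.imwrite("pics/scene3.png",S);cv2.imwrite("pics/top3.png",T)
E
```

```text
[459.38 161.64 191.88] yaw_y 1.71 z [-3.e-03 -3.e-04 -1.e+00] F [ 0.54 -0.93 -6.7 ] M [-0.01 -0.04  0.02] 42.0428497568965 8.8
to axis, tool xyz [ 8.35  3.77 -0.01]
```

View pics/m3.png

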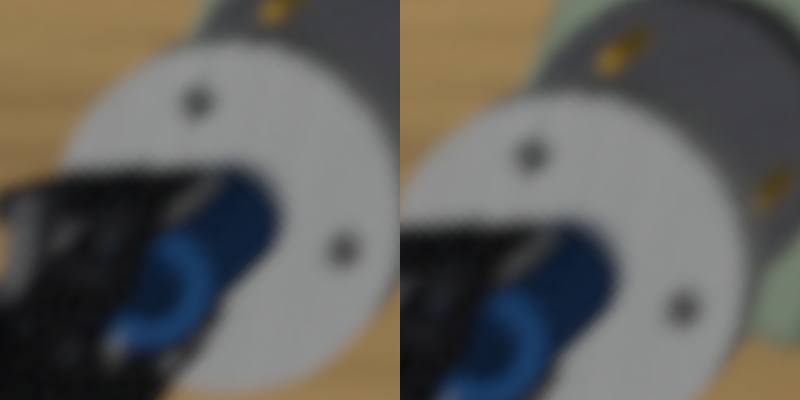

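drive_tool:
  rows:
    - [[0.0083,0.0038,0,0,0,0,-1],[0,0,0,0,0,0,-1],[0,0,0,0,0,0,-1]]

```text
t: 9.2
tool_pos: [464.4, 170.1, 193.3]
orientation: [[-0.032, 0.999, -0.0], [0.999, 0.032, -0.0], [-0.0, -0.0, -1.0]]
wrist_force: [-0.2, 0.4, -6.8]
grip_width: 42.0
```

```bash
python3 st.py
```

```text
[464.38 170.08 193.27] yaw_y 1.85 z [-1.e-04 -0.e+00 -1.e+00] F [-0.21  0.42 -6.8 ] M [-0.02  0.03  0.  ] 42.000091361960536 9.2
to axis, tool xyz [ 0.06 -1.48  0.  ]
```

drive_tool:
  rows:
    - [[0,-0.0012,0.01,0,0,0,-1],[0,0,0.01,0,0,0,-1],[0,0,0.006,0,0,0,-1],[0,0,0,0,0,0,-1]]

```text
t: 9.6
tool_pos: [461.8, 169.7, 165.5]
orientation: [[-0.032, 0.999, -0.003], [0.999, 0.032, -0.0], [-0.0, -0.003, -1.0]]
wrist_force: [-0.4, -0.0, -6.6]
grip_width: 42.6
```

```bash
python3 st.py
```

```text
[461.81 169.65 165.5 ] yaw_y 1.84 z [-3.4e-03 -4.0e-04 -1.0e+00] F [-0.36 -0.03 -6.58] M [0.02 0.02 0.03] 42.55551590351227 9.6
to axis, tool xyz [ 0.41  1.11 -0.  ]
```

drive_tool:
  rows:
    - [[0,0,0.003,0,0,0,-1],[0,0,0.003,0,0,0,-1],[0,0,0.002,0,0,0,-1],[0,0,0,0,0,0,-1]]

```text
t: 10.0
tool_pos: [462.9, 169.9, 159.1]
orientation: [[-0.032, 0.999, -0.0], [0.999, 0.032, -0.0], [-0.0, -0.0, -1.0]]
wrist_force: [0.2, -0.1, -7.1]
grip_width: 42.1
```

```bash
python3 st.py
```

```text
[462.95 169.87 159.06] yaw_y 1.85 z [-4.e-04 -0.e+00 -1.e+00] F [ 0.17 -0.13 -7.1 ] M [-0.01 -0.02  0.06] 42.12654138493033 10.0
to axis, tool xyz [ 0.24 -0.04  0.  ]
```

On the axis, and the force is free. Continuing down over the nose.

drive_tool:
  rows:
    - [[0,0,0.004,0,0,0,-1],[0,0,0.004,0,0,0,-1],[0,0,0.003,0,0,0,-1],[0,0,0,0,0,0,-1]]

```text
t: 10.4
tool_pos: [462.6, 169.8, 147.6]
orientation: [[-0.032, 0.999, -0.001], [0.999, 0.032, -0.0], [-0.0, -0.001, -1.0]]
wrist_force: [-0.6, 0.0, -7.8]
grip_width: 42.4
```

```bash
python3 st.py
```

```text
[462.57 169.83 147.58] yaw_y 1.86 z [-1.3e-03 -2.0e-04 -1.0e+00] F [-0.63  0.03 -7.81] M [ 0.01  0.02 -0.01] 42.41915322233085 10.4
to axis, tool xyz [ 0.26  0.34 -0.  ]
```

drive_tool:
  rows:
    - [[0,0,0.003,0,0,0,-1],[0,0,0.003,0,0,0,-1],[0,0,0.003,0,0,0,-1],[0,0,0.003,0,0,0,-1],[0,0,0,0,0,0,-1]]

```text
t: 10.9
tool_pos: [462.7, 169.8, 135.7]
orientation: [[-0.032, 0.999, -0.001], [0.999, 0.032, -0.0], [-0.0, -0.001, -1.0]]
wrist_force: [0.5, -0.6, -7.1]
grip_width: 42.0
```

```bash
python3 st.py
```

```text
[462.66 169.84 135.7 ] yaw_y 1.86 z [-1.1e-03 -1.0e-04 -1.0e+00] F [ 0.49 -0.62 -7.07] M [0.02 0.04 0.02] 41.99989675625324 10.9
to axis, tool xyz [ 0.25  0.25 -0.  ]
```

The studs have found the holes with no contact force. Next I go down to just above home.

drive_tool:
  rows:
    - [[0,0,0.003,0,0,0,-1],[0,0,0.003,0,0,0,-1],[0,0,0.003,0,0,0,-1],[0,0,0.003,0,0,0,-1],[0,0,0.003,0,0,0,-1],[0,0,0.002,0,0,0,-1],[0,0,0,0,0,0,-1]]

```text
t: 11.6
tool_pos: [462.8, 169.8, 118.9]
orientation: [[-0.032, 0.999, -0.001], [0.999, 0.032, -0.0], [-0.0, -0.001, -1.0]]
wrist_force: [-0.2, -0.9, -7.4]
grip_width: 42.1
```

drive_tool:
  rows:
    - [[0,0,0.001,0,0,0,-1],[0,0,0.001,0,0,0,-1],[0,0,0,0,0,0,-1]]

```text
t: 11.9
tool_pos: [463.0, 169.9, 117.2]
orientation: [[-0.032, 0.999, -0.0], [0.999, 0.032, -0.0], [-0.0, -0.0, -1.0]]
wrist_force: [-1.3, -0.2, -7.1]
grip_width: 42.5
```

```bash
python3 st.py
```

```text
[463.03 169.91 117.24] yaw_y 1.86 z [-1.e-04 -0.e+00 -1.e+00] F [-1.31 -0.21 -7.08] M [0.01 0.04 0.1 ] 42.477337928305964 11.9
to axis, tool xyz [ 0.19 -0.13  0.  ]
```

drive_tool:
  rows:
    - [[0,0,0.001,0,0,0,-1],[0,0,0.001,0,0,0,-1],[0,0,0,0,0,0,-1]]

```text
t: 12.2
tool_pos: [463.1, 169.9, 116.9]
orientation: [[-0.033, 0.999, 0.0], [0.999, 0.033, -0.0], [-0.0, 0.0, -1.0]]
wrist_force: [-7.4, -1.9, 8.9]
grip_width: 42.1
```

The plate is home at the expected height, TCP 116.9, and its weight has come off the wrist. Releasing and backing off.

drive_tool:
  rows:
    - [[0,0,0,0,0,0,-0.4],[0,0,0,0,0,0,0.3],[0,0,0,0,0,0,0.8],[0,0,0,0,0,0,0.8],[0,0,-0.01,0,0,0,0.8],[0,0,-0.025,0,0,0,0.8],[0,0,-0.04,0,0,0,0.8],[0,0,-0.045,0,0,0,0.8]]

```text
t: 13.0
tool_pos: [462.2, 169.8, 236.3]
orientation: [[-0.032, 0.999, -0.002], [0.999, 0.032, -0.0], [-0.0, -0.002, -1.0]]
wrist_force: [1.3, 0.3, 0.5]
grip_width: 76.5
```

drive_tool:
  rows:
    - [[0,-0.02,-0.03,0,0,0,0.8],[-0.04,-0.02,0,0,0,0,0.8],[-0.045,0,0,0,0,0,0.8],[-0.045,0,0,0,0,0,0.8],[-0.045,0,0,0,0,0,0.8],[-0.045,0,0,0,0,0,0.8],[-0.03,0,0,0,0,0,0.8],[0,0,0,0,0,0,0.8]]

```text
t: 13.8
tool_pos: [431.4, -84.7, 266.2]
orientation: [[-0.028, 1.0, 0.001], [1.0, 0.028, -0.002], [-0.002, 0.001, -1.0]]
wrist_force: [-0.3, 0.7, -0.3]
grip_width: 76.8
```

```bash
python3 - <<'E'
from st import *
T=robot.grab_frame("top");S=robot.grab_frame("scene")
t=[ortho(T,"top",462.9,170.1,101,size=300),ortho(S,"scene",462.9,170.1,101,size=300)]
m=np.vstack([np.hstack(t),np.hstack([cv2.resize(T,(300,225)),cv2.resize(S,(300,225))])])
cv2.imwrite("pics/m4.png",m)
for th in("faceplate","hub"): print(th,[(np.round(d["centre"]),round(d["score"],2)) for n in("top","scene") for d in robot.spot_in(n,th)[:2]])
E
```

```text
[431.37 -84.67 266.18] yaw_y 1.58 z [ 0.001  -0.0016 -1.    ] F [-0.3   0.66 -0.31] M [0.01 0.04 0.02] 76.8230122548772 13.8
to axis, tool xyz [253.8   38.56  -0.37]
faceplate [(array([461., 164.,  96.]), 0.68), (array([ 567., -226.,   21.]), 0.59), (array([476., 157., 100.]), 0.91)]
hub [(array([512.,   3.,  19.]), 0.7), (array([461., 168., 100.]), 0.64), (array([472., 158., 101.]), 0.56)]
```

View pics/m4.png

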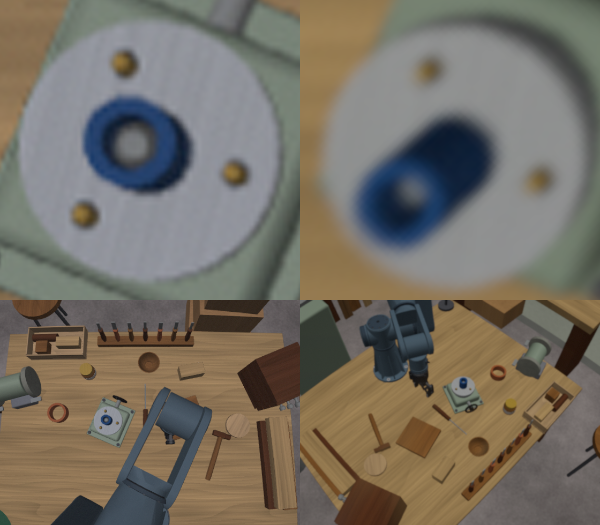

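The disc measures 130 mm across at z=101, so it is flush. The brass studs show through the holes, at (124,63), (85,214), (235,173) in the top tile. The nose is visible in the bore, and the other things have not moved.

```bash
python3 -c "
from cell import robot
print(robot.close_job())"
```

```text
the job is handed in; nothing more can be done
None
```

The faceplate is on the spindle stand, hub up, fully home and released, and the job is handed in at about 14 s of the 72 s allowed. I squeezed the hub in two perpendicular directions to centre the plate in the jaws. I then turned it +17.8° to match the studs and lowered it over the nose and studs.

**Fit:** the plate went down with no contact force until it seated. The tool tip stopped at 116.9 mm against the 116.8 mm expected for home, and the upward force there (8.9 N) was a light contact.

**Last pictures:** all three studs show through their holes in the top view. The scene view shows two, with the third behind the hub. The disc measures 130 mm at the home height, and the bystanders looked unmoved by eye.

**Disagreements:**
- The two cameras differed by about 3 mm in absolute position, so I used the vector from plate to stand, on which they agreed to about 1 mm.
- In the last check the networks also gave false hits for the plate at (567, -226) and the hub at (512, 3). The pictures contradicted both, so I ignored them.

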